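# Pull the transport cap off the pump port

### The job

Take the C-shaped puller by its handle, hook its fork under the lip of the white transport cap on the pump's port and pull straight up until the cap pops off. With the puller, carry the cap over and lower it onto the plywood board so that it stands open side down, then draw the fork out and leave the puller standing upright on the bench, clear of the board. Do not touch the cap with the gripper or tip it over, and leave the other things on the bench where they are.

Things in the scene. Friction and masses are not known exactly. Their poses are not given: they have to be found in the camera images.
- puller_grip (a point): Centre of the handle of the steel puller (350 g), which stands upright on the bench on its own fork. Axes: x = the way the fork opens, z up. Handle: grey plastic block 54 (x) x 24 (y, grip across this) x 42 mm high, its centre 97 mm above the fork's underside. From the side the puller is a C open to +x: fork below, upright at the back, bar with the handle on top.
- puller_fork (a point): Point in the plane of the fork's underside, right below the handle's centre; same axes. Fork plate 6 mm thick, 82 mm wide, from x = -66 to its tips at x = +36 mm. Slot between the two prongs 54 mm wide, from x = -30 mm, open at the tips. Upright at x = -66 to -56 mm. Underside of the upper bar (22 mm wide) 66 mm above this point. A cap is held centred here.
- cap_lip (a point): Centre of the underside of the lip of the white plastic transport cap (about 70 g; z up). Lip: round disc, diameter 76, 6 mm thick. Below it a hollow skirt, outer diameter 44 mm, reaches 20 mm down, open at the bottom; above, a round knob 46 mm across, its top 30 mm above this point. It starts fully home on the pump's port, so that its lip stands 20 mm above the port face all round.
- port_seat (a point): Pump port: point on its vertical axis in the flat top face (diameter 72 mm) where the cap's skirt stands, 100 mm above the bench. Spring latches in a spigot (diameter 32, 14 mm high) hold the cap: some 8 to 20 N straight up pops it off; clear after 14 mm. Pump fixed; point x points to its motor. All else is lower than this face but a terminal box, 114 mm high, at x = 97 to 153 mm. The -x side is free.
- board: Fixed flat plywood board, 150 by 150 mm, 6 mm thick; origin at the centre of its underside (on the bench), x and y along its edges, z up.
- jar: Bystander: closed jar, 56 mm in diameter, 85 mm high, origin at the centre of its underside.
- wrench: Bystander: steel wrench lying on the bench, about 180 mm long.
- mug: Bystander: mug, 80 mm in diameter, 90 mm high, origin at the centre of its underside.
- collar: Bystander: steel collar lying flat, 90 mm in diameter, 30 mm high, origin at the centre of its underside.
Things that resemble listed ones, but are neither listed nor needed, are in the scene too. Of the things that look like the board, the middle-sized one is meant.

How it is judged:
By the outcome, as a careful person would: the job done as asked, in the order asked, and still so for the second after the job is handed in, with the robot touching nothing.
It also fails if it takes over 67 s, if anything falls off the work surface, if the arm or the gripper's body presses on something with over 40 N, if the wrist force passes 120 N, or if a joint passes its speed limit or range.

### The arm

A 7-joint arm with a two-finger parallel gripper is mounted at the origin on the work surface. World frame = base frame: x ahead of the robot, y to its left, z up, the work surface at z = 0. Lengths are in m, angles in degrees, forces in N, time in s.
With the tool pointing down it reaches from about 0.4 to 0.875 m from the base axis. Payload 19.3 kg.
Tool frame: the origin (TCP) lies at the very end of the fingers, on their centre line; the grasp point (between the pads) lies 19 mm behind it; z points along the fingers, y is the line along which they close (so a half turn about z gives the same grasp; the last joint's range is limited). The gripper opens to 85 mm and grips with 20 to 120 N. Pads are 22 mm wide; open, the fingers measure 114 mm over their backs; the gripper's body (76 mm by 85 mm) begins 54 mm behind the grasp point. The pads swing forward as they close: fully open they stand 13 mm farther back than shut.
Start: joints at [71.322, 29.874, -2.08, 91.645, 1.215, 58.505, -6.463], TCP at [0.158, -0.605, 0.231] pointing down, gripper open.
Joint ranges: [-166.77, 166.77], [-17.47, 122.26], [-85.68, 81.53], [9.62, 139.38], [-72.42, 252.41], [9.2, 110.78], [-144.41, 144.41]. Speed limits (degrees/s): [108.29, 108.29, 136.94, 136.94, 172.46, 172.46, 172.46].

### API

Orientations are given as [roll, pitch, yaw] about the fixed x, y, z axes, in that order (R = Rz(yaw) Ry(pitch) Rx(roll)).
In Python, from workcell import arm gives the robot as it stands. The module is installed in compiled form; this text tells all that it offers.
- The arm moves only by the tool send_rows, never from a script. Its argument "targets" is a list of rows, each a list of 5 numbers: the opening, from -1 (shut) to 1 (fully open), so that 0 is half open, then the shift along the tool's x, y, z as a fraction of full scale, then the turn about the tool's z as a fraction of full scale. In form: [[grip, tx, ty, tz, turn], ...]. A call has 1 to 20 rows; each row shifts and turns the commanded pose from where the row before left it, along the tool's axes as they then stand; what a row does not reach is not made up. Full scale, the value 1, is 5 cm for a shift and 10 degrees for a turn. A row lasts 1/8 s, in which the tool goes at most 62.5 mm and 10.7 degrees, less where a joint would pass 70% of its speed; a pose out of reach is approached as far as the arm can. A call with a number of a shift or a turn outside -1 to 1 is refused whole. A call with a gripper value outside its range is refused whole. The fingers move at their own pace and stop on an object; the grip force is fixed at half the most. Time passes only in rows, so rows that do not move let the fingers close. It gives the time, the measured TCP pose, the force, the opening and the grip force at its end, in the units of the state.
- arm.state(): the state, without advancing time (a new reading comes with each control period).
- arm.camera(name): name is "scene" or "side" or "wrist"; returns (picture, depth): 400x640x3 uint8, red, green, blue; 400x640 float32, m along the optical axis (not along the pixel's ray), 0 where there is no reading.
- arm.camera_params(name): a dict with "fov_y" (degrees; the focal length in pixels is half the picture's height over the tangent of half this angle, whatever the lens; pixels are square), "cx", "cy" (the principal point, pixels), "rvec" (rotation vector, rad) and "tvec" (3), from world to camera coordinates, as OpenCV has them. Camera axes: x right, y down, z forward; pixel columns grow to the right and rows downward; lengths in m; the calibration is good to about 2 mm. The wrist camera is an equidistant fisheye: a pixel r from the principal point sees the ray r / f radians off the axis. A picture is of the moment at which its call begins: read the wrist's pose just before it. camera_params takes no time and is no camera call; for the wrist camera it gives the pose at the moment of the call.
- arm.close_job(): hands the job in; it is judged then, once.
Trained networks look in the newest picture that a camera, given by its name, has taken for a name from the list of things; names that differ only in an ending like _2 or _b are one class to them, and where a whole thing is asked for, a point or a joint stands for the part that bears it (a point fixed in the world has none). Each returns a list of dicts, best first, with "conf" (0 to 1); they miss things now and then, are a little off and sometimes report something else, mostly with a low value. They report only what shows in the picture. A call takes as long as a camera call. They do not tell look-alikes from the thing itself.
- arm.search_frame(camera, name): "xyz" ([x, y, z] in m, in the coordinates of the camera as it stood for that picture, good to about 4 mm: the middle of the surface that is visible of it).
- arm.silhouettes(camera, name): "pixels" (400x640 bool, what is visible of it).
- arm.mark_of(camera, name): "xyz" ([x, y, z] in m, in the coordinates of the camera as it stood for that picture, good to about 4 mm: a listed point, or the origin of a listed thing).
The state is a dict: "t": time; "joint_pos": joint angles; "qd": joint speeds; "effort": joint torques, N m; "ee_pos": TCP position; "tcp_rot": TCP orientation; "contact_force": force on the tool from outside, world axes, zero at the start; "torque": the same for the moment, N m; "gripper_width": finger opening in m; "grip_force": force on a finger pad.
Only numpy, scipy, OpenCV 4.12 (cv2) and the standard library are available. Lean on these libraries where they do the work, as an engineer would, in place of code of your own. Each camera call takes 0.05 s, during which the arm holds its last target. There are 200 camera calls.

## Working session

There is one attempt and no reset: what is moved stays moved. The work goes in short steps, Python scripts to look and compute and a tool call to move; the robot and the scene stay as the last step left them, time stands still between calls to the robot, and variables do not carry over. Pictures are saved under pics/ and viewed, at most 10 in all, crops included, and the job is handed in when it is done.

Besides the shell and the picture viewer there is one more tool, called after "Request:" as a command line: name --pt "numbers of a row" for each row, then --argument value for the rest. send_rows: Moves the arm, as the interface text tells. Shift numbers are shares of 5 cm and turn numbers shares of 10 degrees, none past 1 either way. Its arguments: {"type":"object","properties":{"targets":{"type":"array"}},"required":["targets"]}

```bash
mkdir -p pics; cat > h.py <<'E'
import numpy as np, cv2
from workcell import arm
def toworld(P,xyz):
    R=cv2.Rodrigues(np.array(P['rvec'],float))[0]; return R.T@(np.array(xyz)-np.array(P['tvec'],float).ravel())
def f(P): return 200/np.tan(np.radians(P['fov_y'])/2)
def topix(P,w):
    R=cv2.Rodrigues(np.array(P['rvec'],float))[0]; c=R@np.array(w)+np.array(P['tvec'],float).ravel()
    return P['cx']+f(P)*c[0]/c[2],P['cy']+f(P)*c[1]/c[2]
def cloud(P,d):
    v,u=np.mgrid[0:400,0:640]; F=f(P)
    c=np.stack([(u-P['cx'])/F*d,(v-P['cy'])/F*d,d],-1)
    R=cv2.Rodrigues(np.array(P['rvec'],float))[0]
    return (c-np.array(P['tvec'],float).ravel())@R
E
cat > a.py <<'E'
from h import *
np.set_printoptions(precision=4,suppress=True)
ims=[]
for c in ['scene','side']:
    im,d=arm.camera(c); P=arm.camera_params(c); cv2.imwrite(f'pics/{c}0.png',im[:,:,::-1]); np.savez(f'{c}0.npz',im=im,d=d,**P)
    print(c,P)
    for n in ['puller_grip','puller_fork','cap_lip','port_seat','board','jar','wrench','mug','collar']:
        for r in arm.mark_of(c,n)[:4]:
            w=toworld(P,r['xyz']); print(n,round(r['conf'],2),w,np.round(topix(P,w)))
print(arm.state())
E
python3 a.py
```

```text
scene {'fov_y': 55.54834643620336, 'cx': 315.01493476206895, 'cy': 197.9975097408416, 'rvec': array([ 2.1583,  1.6481, -0.439 ]), 'tvec': array([-0.0963, -0.357 ,  1.2816])}
puller_grip 0.58 [0.475  0.0153 0.097 ] [331. 195.]
puller_fork 0.75 [ 0.477   0.0141 -0.0009] [330. 213.]
cap_lip 0.77 [ 0.5721 -0.196   0.1251] [255. 246.]
port_seat 0.94 [ 0.5718 -0.1987  0.1015] [256. 250.]
board 0.8 [0.1755 0.3425 0.0051] [401. 108.]
board 0.71 [ 0.5441  0.3896 -0.0028] [464. 202.]
board 0.64 [ 0.5396  0.1947 -0.0032] [399. 218.]
wrench 0.55 [0.4061 0.4222 0.0006] [454. 160.]
mug 0.97 [ 0.5234 -0.4462  0.0061] [163. 270.]
collar 0.64 [0.7297 0.0105 0.0069] [357. 301.]
side {'fov_y': 45.61400711376373, 'cx': 323.01177720330355, 'cy': 200.93060479834153, 'rvec': array([ 1.0385, -2.3972,  1.0764]), 'tvec': array([0.3115, 0.31  , 1.058 ])}
puller_grip 0.57 [0.4737 0.0148 0.102 ] [314. 204.]
puller_fork 0.62 [ 0.4718  0.0129 -0.0012] [315. 232.]
cap_lip 0.7 [0.4745 0.0163 0.0966] [313. 206.]
cap_lip 0.61 [ 0.5715 -0.1985  0.1251] [345. 148.]
port_seat 0.71 [ 0.5735 -0.1983  0.1022] [344. 154.]
bo
[... 194 characters left out ...]
[0.6327 0.0065 0.0048] [279. 201.]
wrench 0.57 [0.408  0.4206 0.0043] [200. 335.]
mug 0.55 [ 0.5258 -0.4458  0.003 ] [406. 155.]
collar 0.86 [0.7365 0.0081 0.001 ] [257. 185.]
{'t': 1.0, 'joint_pos': array([71.3217, 29.8718, -2.0794, 91.6442,  1.2153, 58.5068, -6.4651]), 'qd': array([-0.0683, -0.0506,  0.0346,  0.0243,  0.0123, -0.0507,  0.0246]), 'effort': array([  0.0007, -92.6833,   1.979 , -37.0239,   0.0183,   0.0021,
         0.    ]), 'ee_pos': array([ 0.1581, -0.6047,  0.2313]), 'tcp_rot': array([-179.9993,    0.0009,   14.6515]), 'contact_force': array([ 0.3589,  0.2479, -0.5758]), 'torque': array([-0.0129,  0.0086, -0.0085]), 'grip_force': 0.0, 'gripper_width': 0.08533347544330004}
```

View pics/scene0.png

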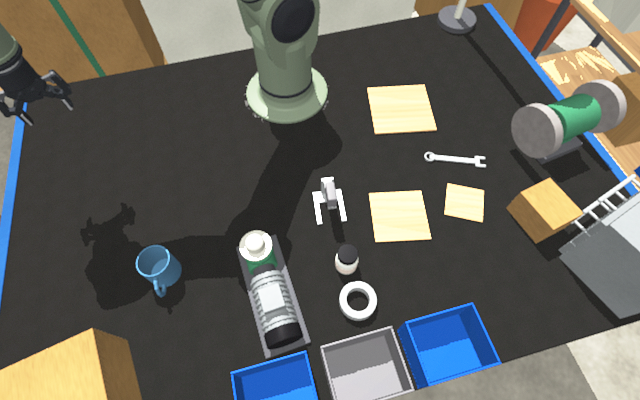

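View pics/side0.png

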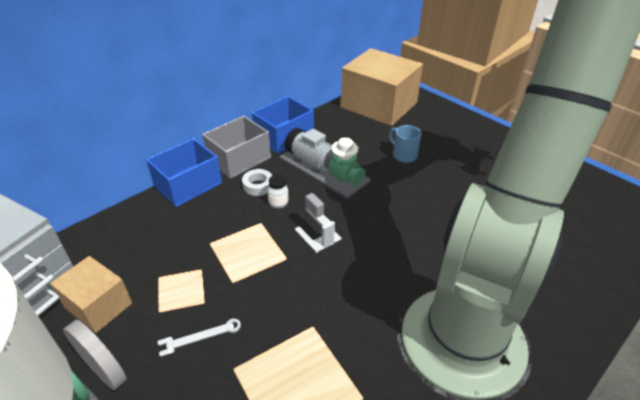

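```bash
cat > b.py <<'E'
from h import *
np.set_printoptions(precision=4,suppress=True)
def rect(pts,n):
    r=cv2.minAreaRect((pts[:,:2]*1000).astype(np.float32)); print(n,len(pts),'c',np.round(r[0],1),'size',np.round(r[1],1),'ang',round(r[2],1),'z',np.round(np.percentile(pts[:,2],[5,50,95]),4))
for c in ['scene','side']:
    z=np.load(c+'0.npz'); P={k:z[k] for k in z}; W=cloud(P,z['d']); ok=z['d']>0
    def box(x,y,zz,n,rad):
        m=ok&(np.hypot(W[...,0]-x,W[...,1]-y)<rad)&(W[...,2]>zz[0])&(W[...,2]<zz[1]); 
        p=W[m]; 
        if len(p)>10: rect(p,c+' '+n)
        return p
    for x,y in [(.176,.34),(.545,.388),(.538,.195)]: box(x,y,(.003,.009),'board',.14)
    box(.474,.015,(.112,.125),'handletop',.06)
    box(.474,.015,(.08,.112),'handlesides',.08)
    box(.474,.015,(.003,.012),'fork',.1)
    box(.474,.015,(.015,.06),'upright',.1)
    box(.572,-.198,(.121,.130),'lip',.08)
    box(.572,-.198,(.145,.16),'knob',.08)
    box(.572,-.198,(.1,.118),'termbox',.2)
    box(.633,.0065,(.08,.09),'jar',.06)
E
python3 b.py
```

```text
scene board 1472 c [177.  338.2] size [274.  275.2] ang 31.0 z [0.0033 0.0071 0.0089]
scene board 2673 c [542.8 385.8] size [271.5 277.5] ang 67.5 z [0.0031 0.0048 0.0082]
scene board 3260 c [537.5 194.6] size [277.  274.3] ang 42.0 z [0.0032 0.0061 0.0087]
scene handletop 184 c [471.9  16.5] size [24.3 55.1] ang 81.9 z [0.1153 0.1196 0.1223]
scene handlesides 74 c [454.6  18.6] size [32.5 90.4] ang 83.5 z [0.0802 0.095  0.1102]
scene fork 1273 c [477.3  14.4] size [195.4 192.8] ang 74.7 z [0.0031 0.0045 0.0096]
scene upright 33 c [412.7  10.5] size [13.9  6.9] ang 42.7 z [0.0155 0.0354 0.0544]
scene lip 413 c [ 569.9 -194.5] size [74.9 74.2] ang 69.6 z [0.1254 0.128  0.1297]
scene knob 251 c [ 570.4 -193.9] size [41.1 39.3] ang 88.5 z [0.1478 0.1514 0.1537]
scene termbox 639 c [ 673.2 -180.6] size [189.6  65.5] ang 7.2 z [0.1015 0.1155 0.1176]
scene jar 328 c [630.9  13.1] size [48.4 49.2] ang 73.7 z [0.084  0.0868 0.0891]
side board 2166 c [214.9 304.1] size [279.2 173.6] ang 46.9 z [0.0032 0.0061 0.0089]
side board 4799 c [542.9 385.7] size [272.5 278.4] ang 56.3 z [0.0031 0.0048 0.0083]
side board 3554 c [538.4 195.4] size [278.1 275.8] ang 26.7 z [0.0032 0.0052 0.0087]
side handletop 161 c [472.6  14. ] size [25.2 57.2] ang 82.1 z [0.1132 0.1204 0.1236]
side handlesides 189 c [452.4  19.3] size [25.5 93. ] ang 82.2 z [0.0804 0.0934 0.1106]
side fork 1539 c [471.6  16.5] size [196.9 192.1] ang 45.2 z [0.0032 0.0048 0.0102]
side upright 155 c [410.9  29. ] size [47.8 13.9] ang 66.6 z [0.0177 0.0375 0.0574]
side lip 121 c [ 566.6 -192.5] size [75.5 65.7] ang 42.1 z [0.1249 0.1285 0.1297]
side knob 110 c [ 568.5 -195.1] size [38.9 38.3] ang 23.0 z [0.1472 0.1526 0.1557]
side termbox 375 c [ 651.4 -185.8] size [237.8  61. ] ang 3.6 z [0.1008 0.1068 0.1176]
side jar 160 c [630.4  11.5] size [45.1 52.3] ang 50.0 z [0.0823 0.0878 0.0897]
```

```bash
cat > c.py <<'E'
from h import *
np.set_printoptions(precision=4,suppress=True)
for c in ['scene','side']:
    z=np.load(c+'0.npz'); P={k:z[k] for k in z}; W=cloud(P,z['d']); ok=z['d']>0
    im=z['im'].astype(int); wood=ok&(im[...,0]>150)&(im[...,0]-im[...,2]>40)&(abs(W[...,2])<.02)
    for x,y in [(.176,.34),(.545,.388),(.538,.195)]:
        m=wood&(np.hypot(W[...,0]-x,W[...,1]-y)<.15)
        n,l,s,cc=cv2.connectedComponentsWithStats(m.astype(np.uint8)); k=1+s[1:,4].argmax()
        p=W[l==k]; r=cv2.minAreaRect((p[:,:2]*1000).astype(np.float32)); print(c,'board',np.round(r[0],1),np.round(r[1],1),round(r[2],1),np.median(p[:,2]))
    m=ok&(W[...,2]>.02)&(W[...,2]<.118)&(W[...,0]>.5)&(W[...,0]<.95)&(abs(W[...,1]+.17)<.09)
    p=W[m]; r=cv2.minAreaRect((p[:,:2]*1000).astype(np.float32)); print('pump',np.round(r[0],1),np.round(r[1],1),r[2])
    m2=m&(W[...,2]>.11)&(W[...,0]>.63); p=W[m2]; 
    if len(p)>10: r=cv2.minAreaRect((p[:,:2]*1000).astype(np.float32)); print('tbox',np.round(r[0],1),np.round(r[1],1),r[2])
    m=ok&(W[...,2]>.135)&(W[...,2]<.16)&(np.hypot(W[...,0]-.57,W[...,1]+.196)<.05); print('knob z',np.percentile(W[m][:,2],[10,50,90]),W[m].mean(0))
    # base plate
    m=ok&(W[...,2]>.006)&(W[...,2]<.03)&(W[...,0]>.5)&(W[...,0]<.9)&(abs(W[...,1]+.17)<.1);p=W[m]; r=cv2.minAreaRect((p[:,:2]*1000).astype(np.float32)); print('base',np.round(r[0],1),np.round(r[1],1),r[2])
    cv2.imwrite(f'pics/{c}crop.png',cv2.resize(z['im'][130:360,190:420,::-1] if c=='scene' else z['im'][110:270,230:430,::-1],None,fx=2.6,fy=2.6,interpolation=2))
E
python3 c.py
```

```text
scene board [170.1 340.8] [196.7 205.4] 78.6 0.009739942411633888
scene board [544.9 386.9] [105.5 108. ] 61.3 0.0056227062461202855
scene board [533.9 194.7] [151.2 154.2] 77.7 0.007824383597376933
pump [ 738.8 -159.3] [178.5 348.2] 82.5380630493164
tbox [ 694.5 -185.2] [54.9 49.9] 4.126979827880859
knob z [0.1409 0.1511 0.1533] [ 0.5737 -0.1936  0.1494]
base [ 700.3 -169.4] [199.9 399.2] 89.7405014038086
side board [177.3 337.5] [197.  201.2] 78.0 0.010493887964325984
side board [546.6 385.8] [107.3 109.7] 60.7 0.0070841287365753765
side board [539.3 191.7] [154.4 160.6] 78.3 0.00902570232593131
pump [ 729.7 -170.1] [440.1 179.7] 0.036929428577423096
tbox [ 694.3 -187.1] [58.5 52.7] 4.615067005157471
knob z [0.1401 0.1507 0.1548] [ 0.5655 -0.1904  0.1486]
base [ 656.4 -124.3] [380.  186.2] 17.488243103027344
```

View pics/scenecrop.png

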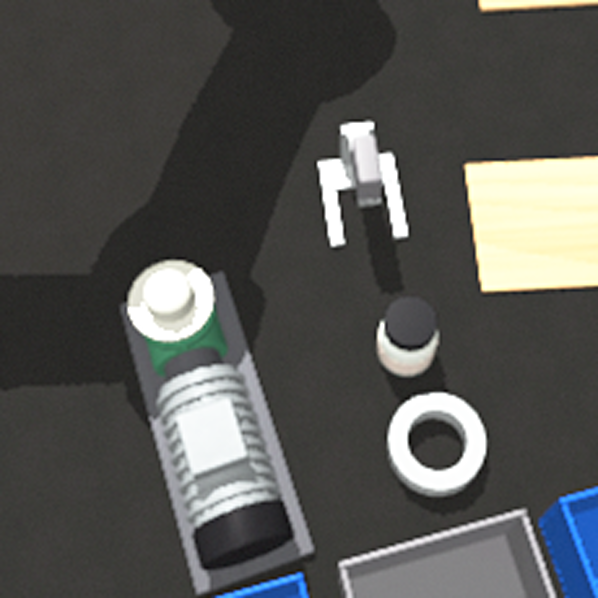

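The scene view shows the puller at about (330,200) and the cap on the pump at (256,245). There are three boards: large (401,108), middle (399,218, measures about 151 mm) and small (464,202). The crop confirms there is only one puller and only one cap. I choose the middle board, and I move above the puller now.

Request:
send_rows --pt "1 0 0 0 0.75" --pt "1 0 0 0 0.75" --pt "1 0 0 0 0.76" --pt "1 0.3 -0.87 0.04 0" --pt "1 0.3 -0.88 0.04 0" --pt "1 0.3 -0.88 0.04 0" --pt "1 0.3 -0.88 0.04 0" --pt "1 0.3 -0.88 0.04 0" --pt "1 0.3 -0.88 0.04 0" --pt "1 0.3 -0.88 0.04 0" --pt "1 0.3 -0.88 0.04 0" --pt "1 0.3 -0.88 0.04 0" --pt "1 0.3 -0.88 0.04 0" --pt "1 0.3 -0.88 0.04 0" --pt "1 0.3 -0.87 0.04 0" --pt "1 0.3 -0.87 0.04 0" --pt "1 0.3 -0.87 0.04 0" --pt "1 0.3 -0.87 0.04 0" --pt "1 0 0 0 0"

```text
t: 3.38
ee_pos: [0.4728, 0.0185, 0.2011]
tcp_rot: [-179.9, -0.0, -7.7]
contact_force: [-0.3, -0.6, -0.2]
gripper_width: 0.0854
grip_force: 0.0
```

```bash
cat > w.py <<'E'
from h import *
import sys
np.set_printoptions(precision=4,suppress=True)
def wcloud(P,d):
    v,u=np.mgrid[0:400,0:640]; F=f(P); x=u-P['cx'];y=v-P['cy'];r=np.hypot(x,y)+1e-9; t=np.minimum(r/F,1.5)
    c=np.stack([np.tan(t)*x/r*d,np.tan(t)*y/r*d,d],-1); R=cv2.Rodrigues(np.array(P['rvec'],float))[0]
    return (c-np.array(P['tvec'],float).ravel())@R
def rect(p,n):
    if len(p)<10: print(n,len(p));return
    r=cv2.minAreaRect((p[:,:2]*1000).astype(np.float32)); print(n,len(p),np.round(r[0],1),np.round(r[1],1),round(r[2],1),'z',round(float(np.median(p[:,2])),4))
def snap(tag):
    s=arm.state(); P=arm.camera_params('wrist'); im,d=arm.camera('wrist')
    cv2.imwrite(f'pics/w{tag}.png',im[:,:,::-1]); print('tcp',s['ee_pos'],s['tcp_rot'],'F',s['contact_force'],'w',s['gripper_width'],'t',s['t'])
    return s,P,im,d,wcloud(P,d),d>0
E
cat > d.py <<'E'
from w import *
s,P,im,d,W,ok=snap('1'); print(P)
near=np.hypot(W[...,0]-.472,W[...,1]-.015)<.06
rect(W[ok&near&(W[...,2]>.11)&(W[...,2]<.13)],'handle top')
rect(W[ok&near&(W[...,2]>.07)&(W[...,2]<.13)],'handle')
for n in ['puller_grip','puller_fork']:
    for r in arm.mark_of('wrist',n)[:3]: print(n,r['conf'],toworld(P,r['xyz']))
E
python3 d.py
```

```text
tcp [0.4728 0.0185 0.2011] [-179.9295   -0.0147   -7.6962] F [-0.3306 -0.6282 -0.1879] w 0.08537032300274228 t 3.375
{'fov_y': 65.70646984690485, 'cx': 323.76654625544097, 'cy': 197.83436695766855, 'rvec': array([-1.9195,  2.1976,  0.3466]), 'tvec': array([0.081 , 0.4115, 0.4938])}
handle top 2008 [471.4  13.5] [24.3 52.8] 83.1 z 0.118
handle 2590 [455.4  17.1] [32.1 86.2] 85.0 z 0.1177
puller_grip 0.88 [0.4703 0.0136 0.0967]
```

Request:
send_rows --pt "1 -0.01 0.09 0.3 0" --pt "1 0 0 0.7 0" --pt "1 0 0 0.7 0" --pt "1 0 0 0.5 0" --pt "1 0 0 0.23 0" --pt "-1 0 0 0 0" --pt "-1 0 0 0 0" --pt "-1 0 0 0 0" --pt "-1 0 0 0 0" --pt "-1 0 0 0 0" --pt "-1 0 0 0 0" --pt "-1 0 0 0 0" --pt "-1 0 0 0 0"

```text
t: 5.15
ee_pos: [0.4713, 0.0111, 0.0806]
tcp_rot: [-180.0, -0.1, -8.0]
contact_force: [-0.4, 1.2, 10.7]
gripper_width: 0.0235
grip_force: 58.2
```

Request:
send_rows --pt "-1 0 0 -0.3 0" --pt "-1 0 0 -0.6 0" --pt "-1 0 0 -0.8 0" --pt "-1 0 0 -0.5 0" --pt "-1 0 0 0 -0.4" --pt "-1 0 0 0 -0.43" --pt "-1 0 0 0 -0.4" --pt "-1 -0.08 0.3 0 0" --pt "-1 -0.08 0.5 0 0" --pt "-1 -0.08 0.6 0 0" --pt "-1 -0.08 0.7 0 0" --pt "-1 -0.08 0.7 0 0" --pt "-1 -0.08 0.6 0 0" --pt "-1 -0.08 0.5 0 0" --pt "-1 -0.08 0.3 0 0" --pt "-1 0 0 0 0" --pt "-1 0 0 0 0" --pt "-1 0 0 0 0"

```text
t: 7.4
ee_pos: [0.4549, -0.2, 0.1899]
tcp_rot: [-180.0, -0.0, 4.4]
contact_force: [0.7, -0.2, -4.1]
gripper_width: 0.0236
grip_force: 59.3
```

```bash
cat > e.py <<'E'
from w import *
s,P,im,d,W,ok=snap('2')
near=np.hypot(W[...,0]-.570,W[...,1]+.195)<.06
rect(W[ok&near&(W[...,2]>.122)&(W[...,2]<.132)],'lip')
rect(W[ok&near&(W[...,2]>.145)&(W[...,2]<.156)],'knob')
rect(W[ok&(np.hypot(W[...,0]-.694,W[...,1]+.186)<.06)&(W[...,2]>.109)&(W[...,2]<.119)],'tbox')
for n in ['cap_lip','port_seat','puller_fork','puller_grip']:
    for r in arm.mark_of('wrist',n)[:2]: print(n,r['conf'],toworld(P,r['xyz']))
for c in ['scene','side']:
    im,d=arm.camera(c);Q=arm.camera_params(c); np.savez(c+'2.npz',im=im,d=d,**Q); cv2.imwrite(f'pics/{c}2.png',cv2.resize(im[180:330,190:340,::-1] if c=='scene' else im[100:240,270:430,::-1],None,fx=3.5,fy=3.5,interpolation=2))
    for n in ['cap_lip','port_seat','puller_fork','puller_grip']:
        for r in arm.mark_of(c,n)[:2]: print(c,n,r['conf'],toworld(Q,r['xyz']))
    C=cloud(Q,d); m=(d>0)&(C[...,2]>.104)&(C[...,2]<.12)&(np.hypot(C[...,0]-.45,C[...,1]+.2036)<.085); rect(C[m],c+' fork')
E
python3 e.py
```

```text
tcp [ 0.4549 -0.2     0.1899] [-179.985    -0.0007    4.4134] F [ 0.669  -0.2128 -4.1097] w 0.023599667670542005 t 7.4
lip 5660 [ 566.8 -198. ] [72.  75.7] 5.5 z 0.1263
knob 3619 [ 568.3 -197.9] [41.1 41.5] 3.5 z 0.1499
tbox 0
cap_lip 0.78 [ 0.5654 -0.195   0.1194]
cap_lip 0.46 [ 0.6303  0.014  -0.0001]
puller_grip 0.64 [ 0.4536 -0.1982  0.2077]
scene cap_lip 0.76 [ 0.5726 -0.1943  0.1261]
scene cap_lip 0.44 [ 0.455  -0.1994  0.106 ]
scene port_seat 0.65 [ 0.5682 -0.1979  0.0986]
scene puller_fork 0.89 [ 0.4583 -0.1995  0.1076]
scene puller_grip 0.83 [ 0.4592 -0.1979  0.2094]
scene fork 435 [ 439.9 -199.1] [102.9  82. ] 3.4 z 0.1173
side cap_lip 0.94 [ 0.5738 -0.1987  0.1266]
side cap_lip 0.6 [0.4063 0.4208 0.0056]
side port_seat 0.55 [ 0.5713 -0.2015  0.1017]
side puller_fork 0.97 [ 0.4556 -0.2031  0.1086]
side puller_grip 0.78 [ 0.456  -0.2003  0.2049]
side fork 301 [ 440.5 -201.3] [103.1  86.2] 3.2 z 0.118
```

View pics/w2.png

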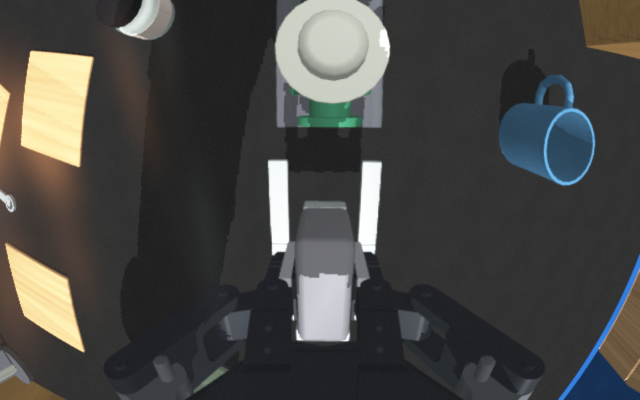

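View pics/side2.png

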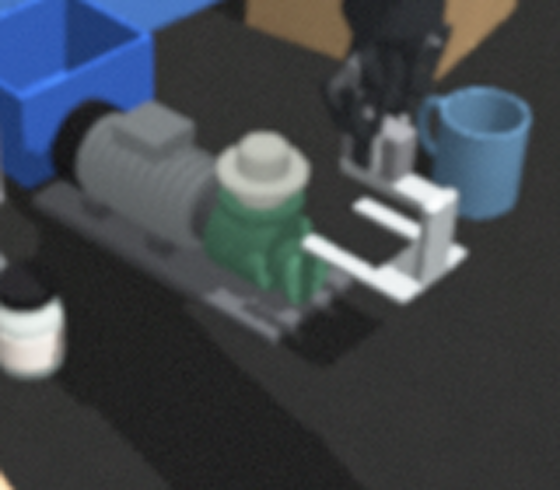

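The wrist view shows the prongs at (279,205) and (370,205), with the cap at about (332,48). The side view shows the fork just below lip height and pointing at the cap. Next I measure the relative offset from the wrist cloud.

```bash
cat > g.py <<'E'
from w import *
s,P,im,d,W,ok=snap('3')
a=np.radians(s['tcp_rot'][2]); ex=np.array([np.cos(a),np.sin(a)]); ey=np.array([np.sin(a),-np.cos(a)])
L=W[...,:2]-s['ee_pos'][:2]; X=L@ex; Y=L@ey; Z=W[...,2]
def m(n,sel):
    sel=sel&ok; print(n,sel.sum(),'x',np.percentile(X[sel],[1,50,99]),'y',np.percentile(Y[sel],[1,50,99]),'z',np.median(Z[sel]))
fk=(Z>.108)&(Z<.122)&(X>-.02)&(X<.05)
m('prong-',fk&(Y<0)&(Y>-.06)&(im.min(-1)>150)); m('prong+',fk&(Y>0)&(Y<.06)&(im.min(-1)>150))
for x0 in (.005,.02,.03):
  for sg in (-1,1):
    q=fk&ok&(im.min(-1)>150)&(abs(X-x0)<.004)&(Y*sg>0)&(abs(Y)<.06); print(x0,sg,np.percentile(Y[q],[2,98]))
def circ(n,sel):
    sel=sel&ok; A=np.c_[2*X[sel],2*Y[sel],np.ones(sel.sum())]
    (cx,cy),r=cv2.minEnclosingCircle(np.c_[X[sel],Y[sel]].astype(np.float32)*1000); print(n,cx,cy,r)
c=(np.hypot(X-.112,Y)<.055)
circ('lip',c&(Z>.122)&(Z<.131)); circ('knob',c&(Z>.146)&(Z<.156))
for cam in ['scene','side']:
    z=np.load(cam+'2.npz'); Q={k:z[k] for k in z}; C=cloud(Q,z['d']); L=C[...,:2]-s['ee_pos'][:2]; X=L@ex; Y=L@ey; Z=C[...,2]; ok=z['d']>0
    rect(np.stack([X,Y,Z],-1)[ok&(Z>.108)&(Z<.122)&(np.hypot(X+.015,Y)<.085)&(X<.05)],cam+' fork')
    c=(np.hypot(X-.114,Y)<.055); rect(np.stack([X,Y,Z],-1)[ok&c&(Z>.123)&(Z<.131)],cam+' lip');rect(np.stack([X,Y,Z],-1)[ok&c&(Z>.146)&(Z<.156)],cam+' knob')
E
python3 g.py
```

```text
tcp [ 0.4547 -0.2008  0.1898] [-179.9985    0.0023    4.3526] F [ 0.8704 -0.4081 -2.542 ] w 0.02313580685743404 t 8.15
prong- 1322 x [-0.0193  0.0098  0.0348] y [-0.0396 -0.0326 -0.0256] z 0.11531777894836412
prong+ 1269 x [-0.0193  0.0083  0.0337] y [0.0281 0.0349 0.0418] z 0.11536915483661277
0.005 -1 [-0.0397 -0.0264]
0.005 1 [0.0286 0.0416]
0.02 -1 [-0.0391 -0.0257]
0.02 1 [0.0288 0.0417]
0.03 -1 [-0.0393 -0.0254]
0.03 1 [0.0287 0.0419]
lip 113.6662368774414 5.736306667327881 38.17283630371094
knob 113.4874267578125 5.416022300720215 20.87860679626465
scene fork 449 [-14.6  -2.8] [102.9  82. ] 1.0 z 0.1173
scene lip 472 [115.4   1.9] [75.  74.4] 40.5 z 0.1283
scene knob 241 [115.5   2.1] [39.8 39. ] 75.9 z 0.1513
side fork 363 [-14.4  -0.6] [103.5  86.2] 1.2 z 0.1184
side lip 156 [113.6   1.9] [69.5 75.6] 53.3 z 0.129
side knob 102 [113.3   2.7] [38.2 38.1] 56.3 z 0.153
```

Request:
send_rows --pt "-1 0 0.08 0.04 0" --pt "-1 0.2 0 0 0" --pt "-1 0.3 0 0 0" --pt "-1 0.3 0 0 0" --pt "-1 0.3 0 0 0" --pt "-1 0.2 0 0 0" --pt "-1 0 0 0 0" --pt "-1 0 0 0 0"

```text
t: 9.2
ee_pos: [0.5194, -0.1999, 0.1877]
tcp_rot: [-180.0, 0.0, 4.3]
contact_force: [-0.6, -0.5, -4.4]
gripper_width: 0.023
grip_force: 59.3
```

```bash
cat > g2.py <<'E'
from w import *
s,P,im,d,W,ok=snap('4')
a=np.radians(s['tcp_rot'][2]); ex=np.array([np.cos(a),np.sin(a)]); ey=np.array([np.sin(a),-np.cos(a)])
L=W[...,:2]-s['ee_pos'][:2]; X=L@ex; Y=L@ey; Z=W[...,2]
for x0 in (-.005,.005,.015):
  for sg in (-1,1):
    q=ok&(Z>.104)&(Z<.12)&(im.min(-1)>150)&(abs(X-x0)<.004)&(Y*sg>0)&(abs(Y)<.06); print(x0,sg,q.sum(),np.percentile(Y[q],[2,98]),np.median(Z[q]))
for n,lo,hi in (('lip',.122,.131),('knob',.146,.156)):
    sel=ok&(Z>lo)&(Z<hi)&(np.hypot(X-.049,Y)<.055); p=np.c_[X[sel],Y[sel]].astype(np.float32)*1000; print(n,cv2.minEnclosingCircle(p),p.min(0),p.max(0))
E
python3 g2.py
```

```text
tcp [ 0.5194 -0.1999  0.1877] [-179.9986    0.0277    4.346 ] F [-0.5784 -0.5408 -4.3653] w 0.022980806665345504 t 9.2
-0.005 -1 172 [-0.0388 -0.0261] 0.1133282543261274
-0.005 1 181 [0.0283 0.0413] 0.11323716623358093
0.005 -1 181 [-0.0394 -0.0263] 0.1131749926903088
0.005 1 184 [0.0287 0.0416] 0.11323045113042668
0.015 -1 197 [-0.0394 -0.0262] 0.11318143299107351
0.015 1 199 [0.0284 0.0418] 0.11325632739118184
lip ((49.182743072509766, 1.5828937292099), 38.208858489990234) [ 11.8735 -35.8622] [86.9875 39.5437]
knob ((49.35770797729492, 1.5736973285675049), 20.84416389465332) [ 28.9169 -19.2446] [69.8404 22.2586]
```

Request:
send_rows --pt "-1 0.15 0 0 0" --pt "-1 0.25 0 0 0" --pt "-1 0.25 0 0 0" --pt "-1 0.2 0 0 0" --pt "-1 0.13 0 0 0" --pt "-1 0 0 0 0" --pt "-1 0 0 0 0" --pt "-1 0 0 0 0" --pt "-1 0 0 -0.06 0" --pt "-1 0 0 -0.06 0"

```text
t: 10.5
ee_pos: [0.5687, -0.1962, 0.1941]
tcp_rot: [180.0, -0.0, 4.3]
contact_force: [0.1, 0.1, -3.4]
gripper_width: 0.0232
grip_force: 59.3
```

Request:
send_rows --pt "-1 0 0 -0.03 0" --pt "-1 0 0 -0.03 0" --pt "-1 0 0 -0.03 0" --pt "-1 0 0 -0.03 0" --pt "-1 0 0 -0.03 0" --pt "-1 0 0 -0.03 0" --pt "-1 0 0 0 0"

```text
t: 11.38
ee_pos: [0.5689, -0.1961, 0.2031]
tcp_rot: [180.0, -0.0, 4.4]
contact_force: [-0.1, 0.9, -4.4]
gripper_width: 0.0235
grip_force: 61.3
```

Request:
send_rows --pt "-1 0 0 -0.1 0" --pt "-1 0 0 -0.15 0" --pt "-1 0 0 -0.2 0" --pt "-1 0 0 -0.2 0" --pt "-1 0 0 -0.1 0" --pt "-1 0 0 0 0"

```text
t: 12.12
ee_pos: [0.5689, -0.1962, 0.2407]
tcp_rot: [180.0, -0.0, 4.4]
contact_force: [0.7, -0.1, -4.7]
gripper_width: 0.0231
grip_force: 61.4
```

```bash
cat > g3.py <<'E'
from w import *
s,P,im,d,W,ok=snap('5')
a=np.radians(s['tcp_rot'][2]); ex=np.array([np.cos(a),np.sin(a)]); ey=np.array([np.sin(a),-np.cos(a)])
L=W[...,:2]-s['ee_pos'][:2]; X=L@ex; Y=L@ey; Z=W[...,2]; zt=s['ee_pos'][2]
sel=ok&(abs(Z-(zt-.0685))<.005)&(X>0)&(X<.06)&(abs(Y)<.05); p=np.c_[X[sel],Y[sel]]*1000
print('lip',len(p),p.min(0),p.max(0),'z-tcp',np.median(Z[sel])-zt)
im,d=arm.camera('side'); cv2.imwrite('pics/side5.png',cv2.resize(im[80:220,270:430,::-1],None,fx=3.5,fy=3.5,interpolation=2))
E
python3 g3.py
```

```text
tcp [ 0.5689 -0.1962  0.2407] [179.9881  -0.0335   4.35  ] F [ 0.6539 -0.0759 -4.6795] w 0.02314612842650363 t 12.125
lip 2990 [  0.0346 -38.8608] [37.3549 41.4488] z-tcp -0.0684891413819855
```

View pics/side5.png

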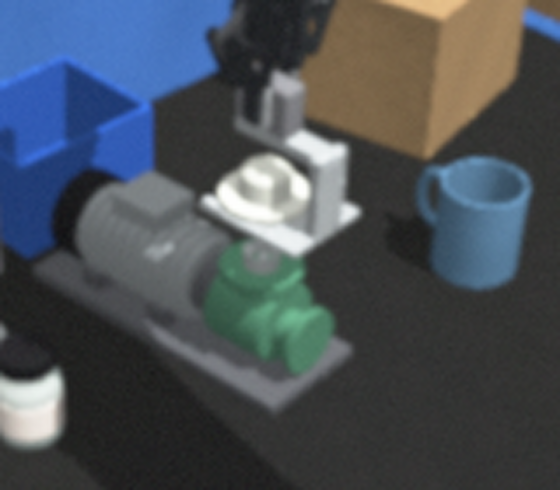

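The side crop shows the cap riding flat on the fork, clear of the port's spigot at about (262,258). I carry it gently to the middle board.

Request:
send_rows --pt "-1 0 -0.1 0 0" --pt "-1 0 -0.2 0 0" --pt "-1 0.01 -0.3 0 0" --pt "-1 0.01 -0.4 0 0" --pt "-1 0.01 -0.5 0 0" --pt "-1 0.01 -0.58 0 0" --pt "-1 0.01 -0.59 0 0" --pt "-1 0.01 -0.59 0 0" --pt "-1 0.01 -0.59 0 0" --pt "-1 0.01 -0.59 0 0" --pt "-1 0.01 -0.59 0 0" --pt "-1 0.01 -0.59 0 0" --pt "-1 0.01 -0.59 0 0" --pt "-1 0 -0.5 0 0" --pt "-1 0 -0.4 0 0" --pt "-1 0 -0.3 0 0" --pt "-1 0 -0.2 0 0" --pt "-1 0 -0.1 0 0" --pt "-1 0 0 0 0" --pt "-1 0 0 0 0"

```text
t: 14.72
ee_pos: [0.5451, 0.188, 0.2403]
tcp_rot: [180.0, -0.0, 4.3]
contact_force: [0.3, 0.5, -4.9]
gripper_width: 0.0234
grip_force: 61.4
```

```bash
cat > g4.py <<'E'
from w import *
s,P,im,d,W,ok=snap('6')
a=np.radians(s['tcp_rot'][2]); ex=np.array([np.cos(a),np.sin(a)]); ey=np.array([np.sin(a),-np.cos(a)])
L=W[...,:2]-s['ee_pos'][:2]; X=L@ex; Y=L@ey; Z=W[...,2]; zt=s['ee_pos'][2]
sel=ok&(abs(Z-(zt-.0685))<.005)&(X>0)&(X<.06)&(abs(Y)<.05); p=np.c_[X[sel],Y[sel]]*1000
print('lip',len(p),p.min(0),p.max(0),'z-tcp',np.median(Z[sel])-zt)
wood=ok&(im[...,0].astype(int)-im[...,2]>40)&(im[...,0]>120)&(abs(Z-.006)<.006)&(np.hypot(W[...,0]-.537,W[...,1]-.193)<.12); rect(W[wood],'board')
E
python3 g4.py
```

```text
tcp [0.5451 0.188  0.2403] [179.9823  -0.0011   4.3068] F [ 0.3188  0.5484 -4.9298] w 0.023375545304163223 t 14.725
lip 2989 [  0.0051 -38.4289] [37.3046 40.9411] z-tcp -0.06849793765736739
board 6666 [532.7 192.7] [152.9 153.2] 77.8 z 0.0063
```

View pics/w6.png

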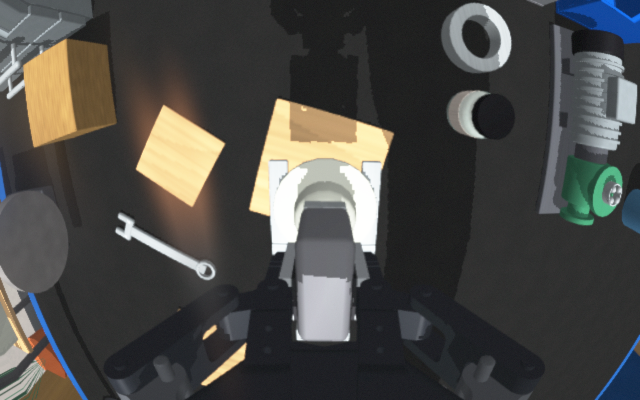

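The wrist view shows the cap seated in the fork over the middle board, whose centre is about (0.534, 0.193). Lowering.

Request:
send_rows --pt "-1 0 0 0.1 0" --pt "-1 0 0 0.2 0" --pt "-1 0 0 0.3 0" --pt "-1 0 0 0.4 0" --pt "-1 0 0 0.4 0" --pt "-1 0 0 0.4 0" --pt "-1 0 0 0.3 0" --pt "-1 0 0 0.2 0" --pt "-1 0 0 0.15 0" --pt "-1 0 0 0.1 0" --pt "-1 0 0 0.08 0" --pt "-1 0 0 0.06 0" --pt "-1 0 0 0.06 0" --pt "-1 0 0 0.06 0" --pt "-1 0 0 0.06 0" --pt "-1 0 0 0.06 0" --pt "-1 0 0 0 0" --pt "-1 0 0 0 0"

```text
t: 17.02
ee_pos: [0.545, 0.1887, 0.0939]
tcp_rot: [-180.0, -0.0, 4.4]
contact_force: [0.2, 0.4, -3.6]
gripper_width: 0.0234
grip_force: 61.5
```

```bash
sed 's/snap(.6.)/snap("7")/; s/zt-.0685))<.005/.032))<.008/' g4.py > g5.py; cat >> g5.py <<'E'
q=ok&(im.min(-1)>150)&(X>.028)&(X<.034)&(abs(abs(Y)-.035)<.006); print('fork top z',np.median(Z[q]))
E
python3 g5.py
```

```text
tcp [0.545  0.1887 0.0939] [-179.9948   -0.0072    4.3505] F [ 0.2338  0.4098 -3.6157] w 0.023351943794201854 t 17.025
lip 3209 [  0.0779 -35.8834] [37.6296 39.0897] z-tcp -0.0615726429159875
board 17686 [536.8 214.3] [198.1 154. ] 78.1 z 0.0062
fork top z 0.019401014302541333
```

Request:
send_rows --pt "-1 -0.1 0 0 0" --pt "-1 -0.2 0 0 0" --pt "-1 -0.3 0 0 0" --pt "-1 -0.3 0 0 0" --pt "-1 -0.3 0 0 0" --pt "-1 -0.3 0 0 0" --pt "-1 -0.3 0 0 0" --pt "-1 -0.2 0 0 0" --pt "-1 0 0 0 0" --pt "-1 0 0 0 0"

```text
t: 18.32
ee_pos: [0.4458, 0.1812, 0.0939]
tcp_rot: [-180.0, -0.0, 4.3]
contact_force: [1.2, -0.3, -3.7]
gripper_width: 0.023
grip_force: 61.6
```

```bash
cat > g6.py <<'E'
from w import *
s,P,im,d,W,ok=snap('8')
Z=W[...,2]; n=ok&(np.hypot(W[...,0]-.545,W[...,1]-.188)<.06)
rect(W[n&(Z>.026)&(Z<.038)],'lip'); rect(W[n&(Z>.05)&(Z<.064)],'knob')
E
python3 g6.py
```

```text
tcp [0.4458 0.1812 0.0939] [-179.9874   -0.0327    4.3441] F [ 1.222  -0.3166 -3.6649] w 0.02295092014387414 t 18.325
lip 6095 [544.5 187.2] [75.4 74.9] 69.7 z 0.0323
knob 3779 [543.9 186.9] [41.5 41.2] 3.4 z 0.0558
```

View pics/w8.png

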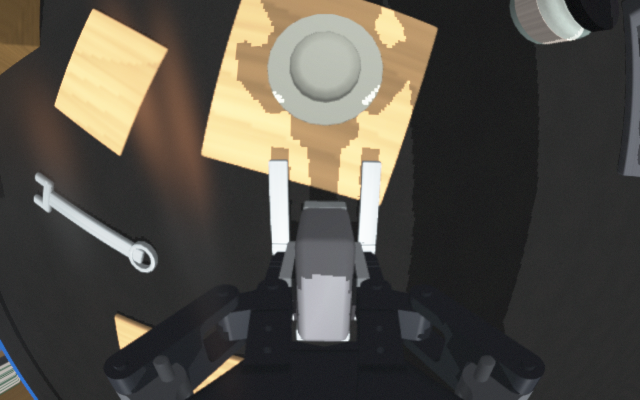

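The wrist view shows the cap standing on the board at (326,68), with the fork tips at (280,165) and (370,165) drawn clear of it.

Request:
send_rows --pt "-1 0 0 -0.3 0" --pt "-1 0 0 -0.3 0" --pt "-1 0 0.2 0 0" --pt "-1 0 0.4 0 0" --pt "-1 0 0.6 0 0" --pt "-1 0 0.7 0 0" --pt "-1 0 0.7 0 0" --pt "-1 0 0.5 0 0" --pt "-1 0 0.3 0 0" --pt "-1 0 0.1 0 0" --pt "-1 0 0 0.2 0" --pt "-1 0 0 0.3 0" --pt "-1 0 0 0.2 0" --pt "-1 0 0 0.08 0" --pt "-1 0 0 0.04 0" --pt "-1 0 0 0 0" --pt "-1 0 0 0 0"

```text
t: 20.5
ee_pos: [0.4587, 0.0066, 0.0831]
tcp_rot: [-180.0, -0.0, 4.3]
contact_force: [0.3, -0.9, -2.8]
gripper_width: 0.0235
grip_force: 61.3
```

Request:
send_rows --pt "-1 0 0 0.02 0" --pt "-1 0 0 0.02 0" --pt "-1 0 0 0.01 0" --pt "-1 0 0 0 0"

```text
t: 21.0
ee_pos: [0.4586, 0.0066, 0.0806]
tcp_rot: [180.0, -0.0, 4.3]
contact_force: [-3.9, 0.4, 8.4]
gripper_width: 0.0236
grip_force: 63.1
```

Request:
send_rows --pt "0 0 0 0 0" --pt "0 0 0 0 0" --pt "0.5 0 0 0 0" --pt "1 0 0 0 0" --pt "1 0 0 0 0" --pt "1 0 0 0 0" --pt "1 0 0 -0.2 0" --pt "1 0 0 -0.5 0" --pt "1 0 0 -0.8 0" --pt "1 0 0 -0.8 0" --pt "1 0 0 -0.7 0" --pt "1 0 0 0 0" --pt "1 0 0 0 0"

```text
t: 22.62
ee_pos: [0.4583, 0.0065, 0.2303]
tcp_rot: [180.0, 0.0, 4.4]
contact_force: [0.5, -0.3, -0.3]
gripper_width: 0.086
grip_force: 0.0
```

```bash
cat > g7.py <<'E'
from w import *
s,P,im,d,W,ok=snap('9')
Z=W[...,2]; rect(W[ok&(np.hypot(W[...,0]-.458,W[...,1]-.0066)<.06)&(Z>.11)&(Z<.125)],'handle top')
im,d=arm.camera('side'); cv2.imwrite('pics/side9.png',im[:,:,::-1]); Q=arm.camera_params('side')
for n in ['puller_grip','cap_lip','jar','mug','wrench','collar']:
    for r in arm.mark_of('side',n)[:1]: print(n,r['conf'],toworld(Q,r['xyz']))
E
python3 g7.py
```

```text
tcp [0.4583 0.0065 0.2303] [179.9954   0.0001   4.3517] F [ 0.5329 -0.2716 -0.3012] w 0.08596151670310104 t 22.625
handle top 1594 [458.7   5.1] [52.9 23.3] 3.8 z 0.118
puller_grip 0.59 [0.4633 0.0076 0.1001]
jar 0.57 [0.6337 0.01   0.0043]
mug 0.85 [ 0.5297 -0.446  -0.0005]
wrench 0.91 [0.407  0.4201 0.0055]
collar 0.68 [0.7347 0.0088 0.0039]
```

View pics/side9.png

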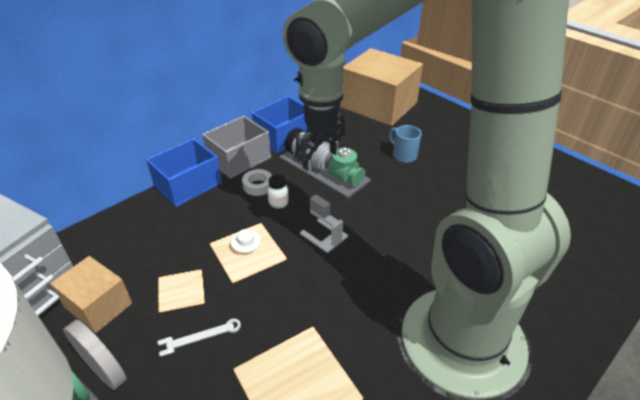

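The side view shows the cap standing on the middle board at (245,241) and the puller upright on the bench at (323,225), clear of the board. The other things on the bench have not moved and the gripper is free, so I hand the job in.

```bash
python3 -c "
from workcell import arm
print(arm.close_job())"
```

```text
the job is handed in; nothing more can be done
None
```

I handed the job in at about 23 s: the cap stands open side down on the middle board, the puller is upright on the bench clear of it, and the other items checked haven't moved; no verdict came back.

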